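# Set out the press drivers by size

### The arm

A 7-joint arm with a two-finger parallel gripper is mounted at the origin on a cart in front of the work surface, level with it; the furniture and walls round the work are solid. World frame = base frame: x ahead of the robot, y to its left, z up, the work surface at z = 0. Lengths are in mm, angles in rad, forces in N, time in s.
With the tool pointing down it reaches from about 400 to 875 mm from the base axis. Payload 19.3 kg.
Tool frame: the origin (TCP) lies midway between the tips of the shut fingers; the grasp point (between the pads) lies manip.grip_depth behind it (manip.grip_depth is the distance from the TCP to the grasp point, in mm); z points along the fingers, y is the direction in which the jaws open and shut (so a half turn about z gives the same grasp; the last joint's range is limited). The gripper opens to 85 mm and grips with 20 to 120 N. Pads are 22 mm wide; open, the fingers measure 114 mm over their backs; the gripper's body (76 mm by 85 mm) begins 54 mm behind the grasp point. The pads swing forward as they close: fully open they stand 13 mm farther back than shut.
Start: joints at [-1.301, 0.521, -0.036, 1.599, 0.021, 1.021, -0.113], TCP at [208.33, 589.248, 231.291] pointing down, gripper open.
Joint ranges: [-2.91, 2.91], [-0.3, 2.13], [-1.5, 1.42], [0.17, 2.43], [-1.26, 4.41], [0.16, 1.93], [-2.52, 2.52]. Speed limits (rad/s): [1.89, 1.89, 2.39, 2.39, 3.01, 3.01, 3.01].

### API

Orientations are given as a rotation vector (axis times angle).
In Python, from bench import manip gives the robot as it stands.
- The arm moves only by the shell command python3 -m inch 'ROWS' [FORCE]. ROWS is JSON, a list of rows, each a list of 3 entries, a list of its own where there are three numbers: the shift along the tool's x, y, z as a fraction of full scale, then the turn, a rotation vector about the tool's x, y, z as a fraction of full scale, then the closure in counts, from 0 (fully open) to 255 (shut). A call has 1 to 5 rows; each row shifts and turns the pose as measured when the row begins, along the tool's axes as they then stand; what a row does not reach is not made up. Full scale, the value 1, is 0.075 m for a shift and pi rad for a turn. A row lasts 1/12 s, in which the tool goes at most 41.7 mm and 7.16 degrees, less where a joint would pass 70% of its speed; a pose out of reach is approached as far as the arm can. A call with a number of a shift or a turn outside -1 to 1 is refused whole. A call with a gripper value outside its range is refused whole. The fingers move at their own pace and stop on an object; FORCE is the grip in N (left out, the last holds). Time passes only in rows, so rows that do not move let the fingers close. It gives the time, the measured TCP pose, the force and the opening at its end, in the units of the state.
- manip.read_state(): the state, without advancing time (a new reading comes with each control period).
- manip.capture(name): name is "scene" or "top"; returns the picture (480x640x3 uint8, red, green, blue); there is no depth.
- manip.camera_model(name): a dict with "fovy" (degrees; the focal length in pixels is half the picture's height over the tangent of half this angle, whatever the lens; pixels are square), "cx", "cy" (the principal point, pixels), "R" (3x3) and "t" (3): a world point X has camera coordinates R X + t. Camera axes: x right, y down, z forward; pixel columns grow to the right and rows downward; lengths in mm; the calibration is good to about 2 mm. A picture is of the moment at which its call begins. camera_model takes no time and is no camera call.
- manip.finish_job(): hands the job in, once; it reports no verdict.
The state is a dict: "t": time; "q": joint angles; "joint_velocities": joint speeds; "joint_efforts": joint torques, N m; "ee_pos": TCP position; "eef_rot": TCP orientation; "force": force on the tool from outside, world axes, zero at the start; "ft_torque": the same for the moment, N m; "opening": finger opening in mm.
Only numpy, scipy, OpenCV 4.12 (cv2) and the standard library are available. Lean on these libraries where they do the work, as an engineer would, in place of code of your own. Each camera call takes 0.05 s, during which the arm holds its last target.

### The job

Set out the four dark grey press drivers on the rack in front of you, ready for work at the arbor press: one driver standing upright in the middle of each black pad, in order of size, with the smallest on the pad beside the upright steel stop and the largest at the other end. Leave the padlock where it lies.

Things in the scene. Friction and masses are not known exactly. Their poses are not given: they have to be found in the camera images.
- driver_a_mid (a point): smallest press driver: solid plain cylinder of dark grey anodised aluminium, 24 mm in diameter and 36 mm high, with two fine turned grooves below the top, standing upright; loose. The point is its centre, half-way up (18 mm above its underside); z up along its axis.
- driver_b_mid (a point): second smallest press driver: solid plain cylinder of dark grey anodised aluminium, 32 mm in diameter and 44 mm high, with two fine turned grooves below the top, standing upright; loose. The point is its centre, half-way up (22 mm above its underside); z up along its axis.
- driver_c_mid (a point): second largest press driver: solid plain cylinder of dark grey anodised aluminium, 40 mm in diameter and 52 mm high, with two fine turned grooves below the top, standing upright; loose. The point is its centre, half-way up (26 mm above its underside); z up along its axis.
- driver_d_mid (a point): largest press driver: solid plain cylinder of dark grey anodised aluminium, 48 mm in diameter and 60 mm high, with two fine turned grooves below the top, standing upright; loose. The point is its centre, half-way up (30 mm above its underside); z up along its axis.
- pad_1_top (a point): round black rubber pad 56 mm in diameter and 2 mm thick, fixed on the wooden rack board; the point is the centre of its top face, 14 mm above the bench. The four pads are alike and lie 70 mm apart in one straight row, pad_1 and pad_4 at the ends; x is level and square to the row, y along the row from pad_1 towards pad_4. The fixed board under them is 74 mm wide, 332 mm long and 12 mm high.
- pad_2_top (a point): round black rubber pad 56 mm in diameter and 2 mm thick, fixed on the wooden rack board; the point is the centre of its top face, 14 mm above the bench. The four pads are alike and lie 70 mm apart in one straight row, pad_1 and pad_4 at the ends; x is level and square to the row, y along the row from pad_1 towards pad_4. The fixed board under them is 74 mm wide, 332 mm long and 12 mm high.
- pad_3_top (a point): round black rubber pad 56 mm in diameter and 2 mm thick, fixed on the wooden rack board; the point is the centre of its top face, 14 mm above the bench. The four pads are alike and lie 70 mm apart in one straight row, pad_1 and pad_4 at the ends; x is level and square to the row, y along the row from pad_1 towards pad_4. The fixed board under them is 74 mm wide, 332 mm long and 12 mm high.
- pad_4_top (a point): round black rubber pad 56 mm in diameter and 2 mm thick, fixed on the wooden rack board; the point is the centre of its top face, 14 mm above the bench. The four pads are alike and lie 70 mm apart in one straight row, pad_1 and pad_4 at the ends; x is level and square to the row, y along the row from pad_1 towards pad_4. The fixed board under them is 74 mm wide, 332 mm long and 12 mm high.
- end_stop: upright steel stop fixed on one end of the rack board: plate 52 mm wide across the board, 7 mm thick and 40 mm high above the board, on a foot 64 x 18 mm. It stands 47 mm beyond the centre of the last pad, at the pad_1 end on some starts and at the pad_4 end on others; the other end has only a flat steel strip 5 mm high. Origin: centre of its underside, on the board.
- padlock_mid (a point): brass padlock 72 x 47 mm, 20 mm high, lying loose on the bench among the drivers; not part of the set. The point is its centre, 10 mm above the bench.

How it is judged (in metres and radians):
At the end, for the whole second after the job is handed in: Each driver stands upright (within 0.1 rad) and at rest on its own pad, its axis within 12 mm of the pad's centre and its height right within 5 mm; counted from the end with the upright stop the drivers run 24, 32, 40, 48 mm in diameter; the padlock is within 30 mm of where it lay at the start (((horizontal distance between end_stop and pad_1_top below 0.1 m and horizontal distance between driver_a_mid and pad_1_top below 0.012 m and horizontal distance between driver_b_mid and pad_2_top below 0.012 m and horizontal distance between driver_c_mid and pad_3_top below 0.012 m and horizontal distance between driver_d_mid and pad_4_top below 0.012 m) or (horizontal distance between end_stop and pad_4_top below 0.1 m and horizontal distance between driver_a_mid and pad_4_top below 0.012 m and horizontal distance between driver_b_mid and pad_3_top below 0.012 m and horizontal distance between driver_c_mid and pad_2_top below 0.012 m and horizontal distance between driver_d_mid and pad_1_top below 0.012 m)) and angle between each of driver_a_mid, driver_b_mid, driver_c_mid, driver_d_mid's own z axis and vertical below 0.1 rad and height (world z) of driver_a_mid between 0.027 and 0.037 m and linear speed of each of driver_a, driver_b, driver_c, driver_d below 0.02 m/s and height (world z) of driver_b_mid between 0.031 and 0.041 m and height (world z) of driver_c_mid between 0.035 and 0.045 m and height (world z) of driver_d_mid between 0.039 and 0.049 m and distance of padlock_mid from where it was at the start of the episode below 0.03 m); the robot touches nothing.
It also fails if it takes over 86 s, if anything falls off the work surface, if the arm or the gripper's body presses on something with over 40 N, if the wrist force passes 120 N, or if a joint passes its speed limit or range.

## Working session

There is one attempt and no reset: what is moved stays moved. The work goes in short steps, Python scripts to look and compute and a shell command to move; the robot and the scene stay as the last step left them, time stands still between calls to the robot, and variables do not carry over. Pictures are saved under pics/ and viewed, and the job is handed in when it is done.

```bash
ls; mkdir -p pics
python3 - <<'E'
from bench import manip
import cv2
for n in("scene","top"):
    im=manip.capture(n); cv2.imwrite(f"pics/{n}0.png",im[:,:,::-1]); print(n,manip.camera_model(n))
print(manip.read_state(), manip.grip_depth)
E
```

```text
pics
scene {'fovy': 46.47634431814114, 'cx': 318.79606506153937, 'cy': 248.57956388999548, 'R': array([[ 0.77411257, -0.63304736, -0.00087371],
       [-0.48826587, -0.59618909, -0.63730292],
       [ 0.40292204,  0.49377081, -0.77061289]]), 't': array([-310.28096863,  371.77884424,  752.87379902])}
top {'fovy': 52.46442101724264, 'cx': 329.61486093430483, 'cy': 232.71378414876793, 'R': array([[ 0.01459914, -0.99989058, -0.00238457],
       [-0.9969449 , -0.01437304, -0.07677425],
       [ 0.07673157,  0.00349813, -0.99704565]]), 't': array([ 141.20344704,  530.04564561, 1091.61354213])}
{'t': 0.1, 'q': array([-1.30120561,  0.5219701 , -0.03633569,  1.59993267,  0.02118383,
        1.02111869, -0.11281329]), 'joint_velocities': array([-2.26283004e-03, -8.36559833e-04,  1.24308776e-03, -2.57000253e-04,
       -3.43185645e-04,  4.17530190e-05,  7.13356582e-05]), 'joint_efforts': array([ 3.56866054e-03, -9.28482485e+01,  1.98426358e+00, -3.70530868e+01,
        1.82267575e-02,  5.26733769e-03, -2.79345016e-05]), 'ee_pos': array([208.22861029, 588.97181071, 230.77997594]), 'eef_rot': array([-5.31197478e-01, -3.09623432e+00,  1.62960645e-03]), 'force': array([-0.09870815,  0.01800098,  0.03084884]), 'ft_torque': array([-0.02635428, -0.04843611, -0.03290216]), 'opening': 85.54407530808449} 18.700000000000003
```

View pics/scene0.png

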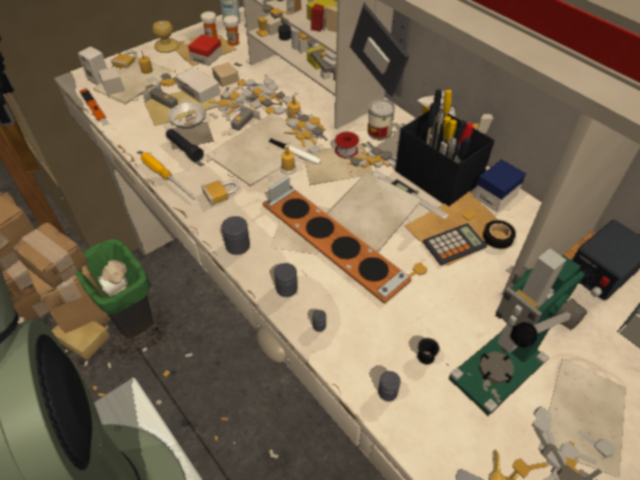

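View pics/top0.png

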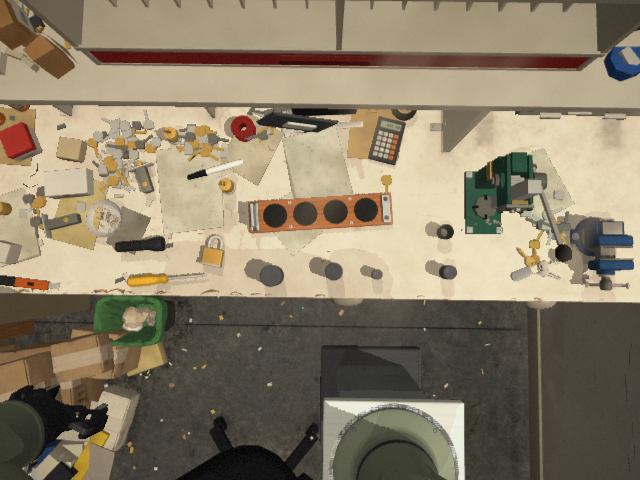

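```bash
cat > h.py <<'E'
import numpy as np,cv2
from bench import manip
def cam(n):
    c=manip.camera_model(n); f=240/np.tan(np.radians(c['fovy'])/2)
    return f,c['cx'],c['cy'],np.array(c['R']),np.array(c['t'])
def proj(n,X):
    f,cx,cy,R,t=cam(n); p=R@np.array(X,float)+t
    return np.array([f*p[0]/p[2]+cx,f*p[1]/p[2]+cy])
def ray(n,u,v,z):
    f,cx,cy,R,t=cam(n); o=-R.T@t; d=R.T@np.array([(u-cx)/f,(v-cy)/f,1])
    return o+d*(z-o[2])/d[2]
def blobs(im,thr,amin=60):
    g=im.max(axis=2); m=(g<thr).astype(np.uint8)
    n,l,s,c=cv2.connectedComponentsWithStats(m)
    return [(c[i].round(1),s[i]) for i in range(1,n) if s[i][4]>amin]
E
python3 - <<'E'
from h import *
s=cv2.imread('pics/scene0.png');t=cv2.imread('pics/top0.png')
cv2.imwrite('pics/sc.png',cv2.resize(s[170:420,180:460],None,fx=2.4,fy=2.4,interpolation=0))
cv2.imwrite('pics/tc.png',cv2.resize(t[180:300,190:470],None,fx=2.8,fy=2.8,interpolation=0))
for n,im,roi in(('scene',s,(170,420,180,460)),('top',t,(180,292,190,470))):
  for thr in(60,80,95):
    print(n,thr)
    for c,st in blobs(im[roi[0]:roi[1],roi[2]:roi[3]],thr,30):
        u,v=c[0]+roi[2],c[1]+roi[0]
        print((u.round(1),v.round(1)),st[2:5],ray(n,u,v,14)[:2].round(0),ray(n,u,v,25)[:2].round(0))
E
```

```text
scene 60
(np.float64(436.4), np.float64(182.6)) [  64   35 1338] [838. 151.] [828. 144.]
(np.float64(295.1), np.float64(208.2)) [ 25  18 362] [568. 278.] [561. 270.]
(np.float64(319.5), np.float64(227.1)) [ 26  19 399] [573. 209.] [567. 201.]
(np.float64(236.2), np.float64(244.0)) [ 24  20 286] [425. 275.] [421. 266.]
(np.float64(345.5), np.float64(247.4)) [ 27  20 437] [579. 139.] [572. 132.]
(np.float64(438.8), np.float64(253.8)) [ 36  24 128] [702.  18.] [694.  13.]
(np.float64(373.1), np.float64(268.8)) [ 28  23 485] [584.  69.] [578.  63.]
(np.float64(284.6), np.float64(287.8)) [ 20  18 185] [435. 137.] [430. 130.]
(np.float64(316.6), np.float64(325.9)) [ 9 10 34] [429.  40.] [425.  35.]
(np.float64(427.0), np.float64(350.4)) [ 20  25 367] [ 538. -109.] [ 532. -112.]
(np.float64(384.1), np.float64(392.8)) [16 15 90] [ 434. -118.] [ 429. -121.]
(np.float64(183.2), np.float64(414.8)) [ 8 12 41] [177.  47.] [176.  41.]
scene 80
(np.float64(436.3), np.float64(182.8)) [  64   36 1362] [837. 151.] [828. 144.]
(np.float64(295.2), np.float64(208.1)) [ 27  19 400] [568. 278.] [562. 270.]
[... 3000 characters left out ...]
float64(467.1), np.float64(202.0)) [  5  46 224] [ 604. -167.] [ 602. -164.]
(np.float64(365.3), np.float64(209.4)) [ 24  24 437] [584.  67.] [582.  68.]
(np.float64(335.2), np.float64(211.5)) [ 24  24 438] [578. 137.] [576. 137.]
(np.float64(304.8), np.float64(213.2)) [ 24  23 434] [573. 207.] [571. 206.]
(np.float64(274.6), np.float64(215.2)) [ 24  24 441] [567. 276.] [566. 275.]
(np.float64(445.3), np.float64(231.7)) [ 17  14 154] [ 535. -117.] [ 534. -114.]
(np.float64(332.9), np.float64(271.2)) [ 17  17 229] [440. 140.] [440. 140.]
(np.float64(271.2), np.float64(275.4)) [ 24  21 386] [429. 281.] [429. 279.]
(np.float64(446.6), np.float64(272.6)) [ 18  13 137] [ 441. -119.] [ 441. -117.]
```

Run:
```python
from h import *
print(proj('top',(208,589,231)),proj('scene',(208,589,231)))
```

```text
[ 82.99313639 396.93421107] [ 11.31996418 114.2751419 ]
```

View pics/sc.png

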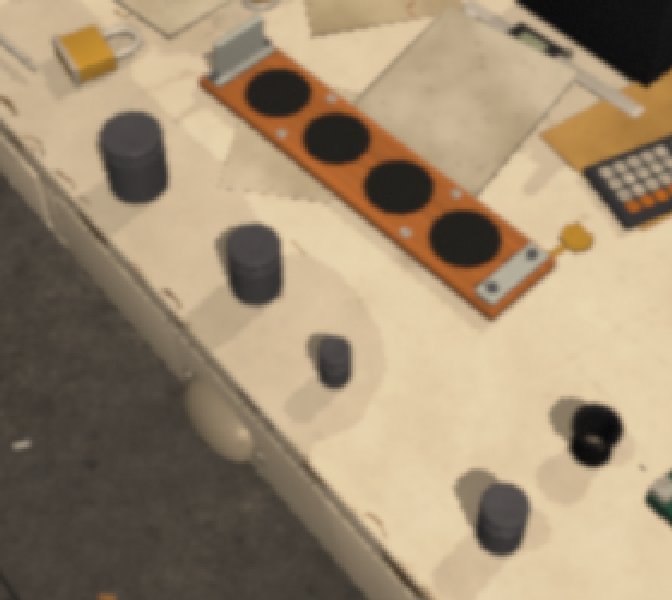

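View pics/tc.png

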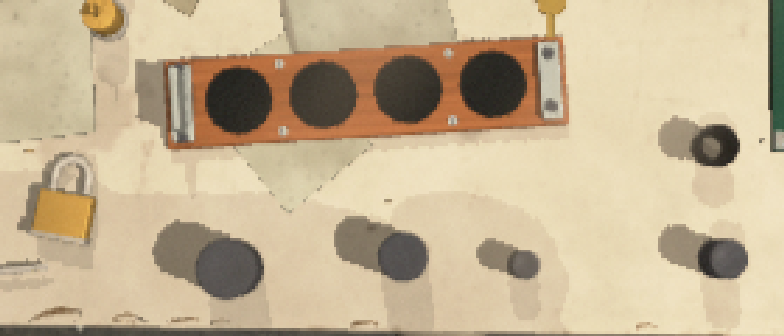

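```bash
cat >> h.py <<'E'
H=dict(D=60,C=52,A=36,B=44); P=dict(D=(435,285),C=(442,145),A=(436,43),B=(438,-117))
def drivers(ims,P=P,z0=0,verbose=1):
    out={}
    for k,(x,y) in P.items():
        for n,im in ims.items():
            u0,v0=proj(n,(x,y,H[k]/2+z0)).astype(int); r=28
            a=max(v0-r,0);b=max(u0-r,0)
            c=im[a:v0+r,b:u0+r].astype(int)
            m=((c[:,:,0]-c[:,:,2]<12)&(c.max(2)<135)).astype(np.uint8)
            nn,l,s,ce=cv2.connectedComponentsWithStats(m)
            if nn<2: print(k,n,'none');continue
            # the blob nearest the expected place
            i=min((i for i in range(1,nn) if s[i][4]>40),key=lambda i:np.hypot(*(ce[i]-(u0-b,v0-a))),default=None)
            if i is None: print(k,n,'none');continue
            hull=cv2.convexHull(cv2.findContours((l==i).astype(np.uint8),0,1)[0][0])
            M=cv2.moments(hull)
            u,v=M['m10']/M['m00']+b,M['m01']/M['m00']+a
            X=ray(n,u,v,H[k]/2+z0); out[k,n]=X[:2]
            if verbose: print(k,n,(round(u,1),round(v,1)),s[i][2:5],X[:2].round(1))
    return out
E
python3 - <<'E'
from h import *
drivers({n:cv2.imread(f'pics/{n}0.png')[:,:,::-1] for n in('scene','top')})
# padlock
for n in('scene','top'):
    im=cv2.imread(f'pics/{n}0.png'); hsv=cv2.cvtColor(im,cv2.COLOR_BGR2HSV)
    u0,v0=proj(n,(480,420,10)).astype(int)
    m=cv2.inRange(hsv,(14,150,90),(30,255,255)); w=np.zeros_like(m); w[v0-40:v0+40,u0-50:u0+50]=1; m*=w
    nn,l,s,ce=cv2.connectedComponentsWithStats(m)
    for i in range(1,nn):
        if s[i][4]>50: print(n,ce[i],s[i],ray(n,*ce[i],18))
E
```

```text
D scene (np.float64(235.5), np.float64(235.2)) [ 26  36 758] [430.2 281.1]
D top (np.float64(271.2), np.float64(275.4)) [ 24  20 377] [429.  278.9]
C scene (np.float64(285.3), np.float64(279.4)) [ 21  32 569] [441.9 143.1]
C top (np.float64(333.1), np.float64(271.2)) [ 17  17 224] [440.4 139.8]
A scene (np.float64(318.6), np.float64(320.3)) [ 12  20 205] [437.   44.7]
A top none
B scene (np.float64(388.5), np.float64(385.7)) [ 20  28 437] [ 443.9 -116.2]
B top (np.float64(447.7), np.float64(272.0)) [ 17  13 183] [ 442.5 -119.8]
scene [216.88581315 191.4083045 ] [206 181  22  22 289] [471.44925501 412.57425009  18.        ]
top [212.40492958 255.79225352] [202 248  22  17 284] [471.4741735  415.52420521  18.        ]
```

```bash
cat >> h.py <<'E'
from scipy.spatial.transform import Rotation as Ro
def go(x,y,z,axis=(0.9969,0.079)):
    s=manip.read_state(); R=Ro.from_rotvec(s['eef_rot']); d=np.array([x,y,z])-s['ee_pos']
    ax=np.array([*axis,0]);ax/=np.linalg.norm(ax)
    zt=np.array([0,0,-1.]); T=Ro.from_matrix(np.column_stack([np.cross(ax,zt),ax,zt]))
    rv=(R.inv()*T).as_rotvec()
    print('pos',s['ee_pos'].round(1),'open',round(s['opening'],1),'F',s['force'].round(1),'t',round(s['t'],2))
    print('shift(frac) now-axes',(R.inv().apply(d)/75).round(3),'target-axes',(T.inv().apply(d)/75).round(3),'turn',(rv/np.pi).round(4))
E
python3 -m inch '[[[0,0,0],[0,0,0.039],0],[[0,0,0],[0,0,0.039],0],[[0,0,0],[0,0,0.039],0],[[0,0,0],[0,0,0.039],0],[[0,0,0],[0,0,0.039],0]]' 40
python3 -m inch '[[[0,0,0],[0,0,0.039],0],[[0,0,0],[0,0,0.039],0],[[0,0,0],[0,0,0.039],0],[[0,0,0],[0,0,0.039],0],[[0,0,0],[0,0,0],0]]'
python3 -c "
from h import *
go(429.6,280,100)"
```

```text
t: 0.52
ee_pos: [208.4, 587.9, 229.1]
eef_rot: [1.456, 2.784, -0.007]
force: [-0.0, -0.3, 1.2]
opening: 85.3
t: 0.93
ee_pos: [207.9, 587.0, 227.5]
eef_rot: [2.104, 2.328, -0.01]
force: [-0.4, 0.2, 0.1]
opening: 85.2
pos [207.9 587.  227.5] open 85.2 F [-0.4  0.2  0.1] t 0.93
shift(frac) now-axes [-4.359  2.533  1.722] target-axes [-4.314  2.623  1.7  ] turn [-0.0009  0.0021  0.007 ]
```

```bash
python3 -m inch '[[[-0.43,0.255,0],[0,0,0.007],0],[[-0.43,0.255,0],[0,0,0],0],[[-0.43,0.255,0],[0,0,0],0],[[-0.43,0.255,0],[0,0,0],0],[[-0.43,0.255,0],[0,0,0],0]]'
python3 -c "
from h import *
go(429.6,280,100)"
```

```text
t: 1.35
ee_pos: [314.2, 435.9, 225.6]
eef_rot: [2.09, 2.343, -0.014]
force: [1.3, 0.2, -0.2]
opening: 85.4
pos [314.2 435.9 225.6] open 85.4 F [ 1.3  0.2 -0.2] t 1.35
shift(frac) now-axes [-2.227  1.301  1.684] target-axes [-2.193  1.369  1.674] turn [-0.0016  0.0024  0.011 ]
```

```bash
python3 -m inch '[[[-0.45,0.27,0.1],[-0.001,0.002,0.012],0],[[-0.45,0.27,0.2],[0,0,0],0],[[-0.44,0.27,0.2],[0,0,0],0],[[-0.44,0.27,0.2],[0,0,0],0],[[-0.44,0.27,0.2],[0,0,0],0]]'
python3 -m inch '[[[0,0,0.3],[0,0,0],0],[[0,0,0.2],[0,0,0],0],[[0,0,0],[0,0,0],0]]'
python3 -c "
from h import *
import cv2
cv2.imwrite('pics/s1.png',manip.capture('scene')[:,:,::-1])
cv2.imwrite('pics/t1.png',manip.capture('top')[:,:,::-1])
go(429.6,280,14)"
```

```text
t: 1.77
ee_pos: [431.8, 276.9, 160.7]
eef_rot: [-2.106, -2.33, -0.006]
force: [1.7, 1.3, 0.7]
opening: 85.5
t: 2.02
ee_pos: [436.5, 267.5, 120.1]
eef_rot: [2.103, 2.332, 0.002]
force: [-0.5, -0.3, -0.7]
opening: 85.3
pos [436.6 269.1 122.2] open 85.1 F [ 0.3 -0.1  0.7] t 2.12
shift(frac) now-axes [ 0.153 -0.084  1.443] target-axes [ 0.153 -0.082  1.443] turn [ 0.0012 -0.0004  0.0077]
```

View pics/s1.png

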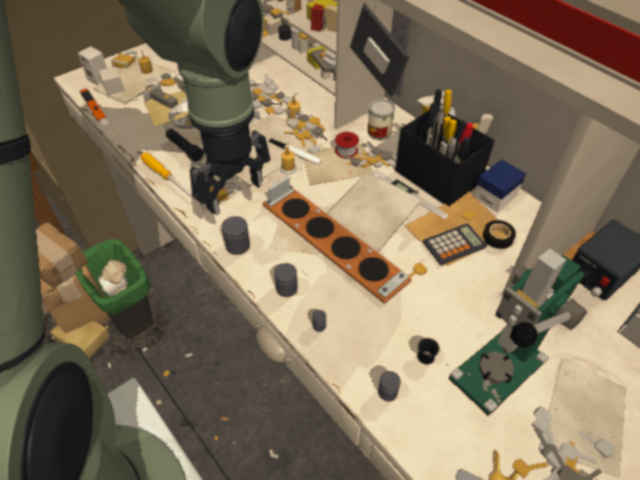

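```bash
python3 -m inch '[[[0.15,-0.085,0.1],[0.001,0,0.008],0],[[0,0,0],[0,0,0],0]]'
python3 -c "
from h import *
go(429.6,280,14)"
```

```text
t: 2.28
ee_pos: [429.2, 281.2, 116.5]
eef_rot: [-2.128, -2.309, -0.006]
force: [-0.8, 0.9, 0.0]
opening: 85.4
pos [429.2 281.2 116.5] open 85.4 F [-0.8  0.9  0. ] t 2.28
shift(frac) now-axes [-2.100e-02  1.000e-03  1.366e+00] target-axes [-0.017  0.004  1.366] turn [ 0.0006 -0.001   0.0008]
```

```bash
python3 -m inch '[[[-0.015,0,0.35],[0,0,0],0],[[0,0,0.35],[0,0,0],0],[[0,0,0.3],[0,0,0],0],[[0,0,0.2],[0,0,0],0],[[0,0,0.1],[0,0,0],0]]'
python3 -c "
from h import *
go(429.6,280,14)"
```

```text
t: 2.7
ee_pos: [432.5, 287.2, 23.4]
eef_rot: [-2.108, -2.328, -0.027]
force: [0.1, 0.1, -0.7]
opening: 85.4
pos [432.5 287.2  23.4] open 85.4 F [ 0.1  0.1 -0.7] t 2.7
shift(frac) now-axes [-0.093 -0.05   0.124] target-axes [-0.092 -0.046  0.126] turn [ 0.0039 -0.0038  0.0063]
```

```bash
python3 -m inch '[[[-0.09,-0.05,0.05],[0.004,-0.004,0.006],0],[[0,0,0.05],[0,0,0],0],[[0,0,0],[0,0,0],0]]'
python3 -c "
from h import *
go(429.6,280,14)"
```

```text
t: 2.95
ee_pos: [429.5, 280.4, 16.6]
eef_rot: [2.128, 2.311, -0.002]
force: [-0.1, 0.4, 0.2]
opening: 85.2
pos [429.5 280.4  16.6] open 85.2 F [-0.1  0.4  0.2] t 2.95
shift(frac) now-axes [-0.006  0.001  0.035] target-axes [-0.006  0.001  0.035] turn [-0.0003  0.0004  0.0011]
```

Aligned; close.

```bash
python3 -m inch '[[[0,0,0],[0,0,0],120],[[0,0,0],[0,0,0],255],[[0,0,0],[0,0,0],255],[[0,0,0],[0,0,0],255],[[0,0,0],[0,0,0],255]]' 40
python3 -m inch '[[[0,0,0],[0,0,0],255],[[0,0,0],[0,0,0],255]]' 40
python3 -c "
from h import *
go(429.6,280,14)"
```

```text
t: 3.37
ee_pos: [430.8, 281.5, 19.7]
eef_rot: [2.126, 2.312, 0.004]
force: [-0.5, 0.3, -3.6]
opening: 47.3
t: 3.53
ee_pos: [430.7, 281.5, 19.7]
eef_rot: [2.126, 2.312, 0.004]
force: [0.2, -0.1, -3.2]
opening: 47.2
pos [430.7 281.5  19.7] open 47.2 F [ 0.2 -0.1 -3.2] t 3.53
shift(frac) now-axes [-0.019 -0.016  0.077] target-axes [-0.019 -0.016  0.077] turn [ 0.0007 -0.0004  0.0015]
```

```bash
python3 -m inch '[[[0,0,-0.2],[0,0,0],255],[[0,0,-0.3],[0,0,0],255],[[0,0,-0.35],[0,0,0],255],[[-0.1,0.1,-0.3],[0,0,0],255],[[-0.2,0.15,-0.1],[0,0,0],255]]'
python3 -c "
from h import *
go(584,68.5,110)"
```

```text
t: 3.95
ee_pos: [447.5, 261.3, 114.1]
eef_rot: [-2.12, -2.316, 0.008]
force: [1.4, 1.9, -2.7]
opening: 47.0
pos [447.5 261.3 114.1] open 47.0 F [ 1.4  1.9 -2.7] t 3.95
shift(frac) now-axes [-2.721  1.586  0.053] target-axes [-2.706  1.611  0.055] turn [-0.0015  0.0007  0.0029]
```

```bash
python3 -m inch '[[[-0.3,0.18,0],[-0.001,0,0.003],255],[[-0.4,0.24,0],[0,0,0],255],[[-0.45,0.27,0],[0,0,0],255],[[-0.45,0.27,0],[0,0,0],255],[[-0.4,0.23,0],[0,0,0],255]]'
python3 -c "
from h import *
go(584,68.5,110)"
```

```text
t: 4.37
ee_pos: [551.1, 119.5, 117.0]
eef_rot: [-2.119, -2.318, -0.004]
force: [0.5, 0.5, -3.5]
opening: 47.3
pos [551.1 119.5 117. ] open 47.3 F [ 0.5  0.5 -3.5] t 4.37
shift(frac) now-axes [-0.716  0.376  0.092] target-axes [-0.712  0.383  0.094] turn [ 0.0004 -0.0007  0.0033]
```

```bash
python3 -m inch '[[[-0.35,0.19,0],[0,0,0.003],255],[[-0.2,0.1,0],[0,0,0],255],[[-0.05,0.02,0],[0,0,0],255],[[0,0,0],[0,0,0],255]]'
python3 -c "
from h import *
go(584,68.5,70)"
```

```text
t: 4.7
ee_pos: [582.0, 65.0, 116.4]
eef_rot: [2.142, 2.296, 0.001]
force: [0.0, 1.0, -3.9]
opening: 47.5
pos [582.   65.  116.4] open 47.5 F [ 0.   1.  -3.9] t 4.7
shift(frac) now-axes [0.045 0.029 0.619] target-axes [0.044 0.03  0.619] turn [ 0.0005  0.0004 -0.0031]
```

```bash
python3 -m inch '[[[0.045,0.03,0.2],[0,0,-0.003],255],[[0,0,0.25],[0,0,0],255],[[0,0,0.2],[0,0,0],255],[[0,0,0.05],[0,0,0],255],[[0,0,0],[0,0,0],255]]'
python3 -c "
from h import *
im={n:manip.capture(n) for n in('scene','top')}
for n in im: cv2.imwrite('pics/%s2.png'%n,im[n][:,:,::-1])
go(584,68.5,33.7)"
```

```text
t: 5.12
ee_pos: [582.0, 73.3, 62.2]
eef_rot: [-2.128, -2.311, -0.002]
force: [-0.8, 0.1, -3.2]
opening: 47.4
pos [582.7  73.1  63.3] open 47.0 F [ 0.8 -0.1 -3.7] t 5.22
shift(frac) now-axes [-0.064  0.012  0.394] target-axes [-0.063  0.013  0.394] turn [ 0.0007 -0.0003  0.0011]
```

View pics/scene2.png

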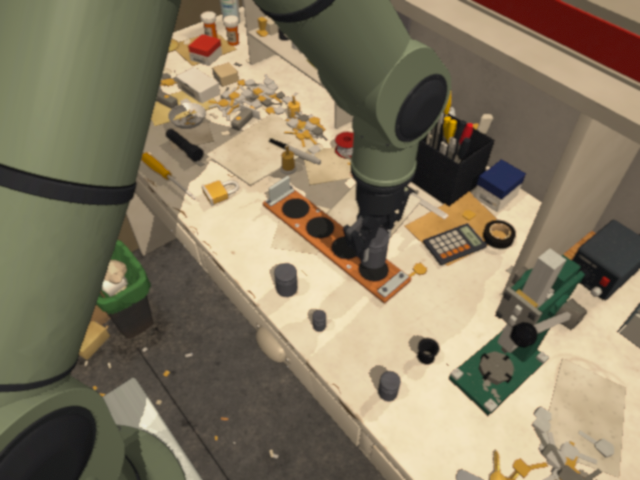

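Driver D hangs just above the right-hand pad, at about (374,262). I'll lower it gently.

```bash
python3 -m inch '[[[-0.065,0.015,0.1],[0,0,0],255],[[0,0,0.12],[0,0,0],255],[[-0.02,0,0.06],[0,0,0],255],[[0,0,0],[0,0,0],255]]'
python3 -c "
from h import *
go(584,68.5,33.7)"
```

```text
t: 5.55
ee_pos: [585.7, 67.2, 42.8]
eef_rot: [2.125, 2.31, 0.008]
force: [-0.5, -0.4, -2.5]
opening: 47.4
pos [585.7  67.2  42.8] open 47.4 F [-0.5 -0.4 -2.5] t 5.55
shift(frac) now-axes [ 0.019 -0.022  0.121] target-axes [ 0.02  -0.021  0.121] turn [ 0.0019 -0.0005  0.0014]
```

```bash
python3 -m inch '[[[0.015,-0.02,0.06],[0.002,0,0.001],255],[[0,0,0.05],[0,0,0],255],[[0,0,0.02],[0,0,0],255],[[0,0,0],[0,0,0],255]]'
python3 -c "
from h import *
go(584,68.5,33.7)"
```

```text
t: 5.88
ee_pos: [584.4, 68.0, 33.2]
eef_rot: [-2.131, -2.306, -0.001]
force: [-2.6, 0.1, 0.5]
opening: 47.2
pos [584.4  68.   33.2] open 47.2 F [-2.6  0.1  0.5] t 5.88
shift(frac) now-axes [ 0.008 -0.004 -0.006] target-axes [ 0.007 -0.004 -0.006] turn [-0.0002 -0.0006 -0.    ]
```

```bash
python3 -m inch '[[[0,0,0],[0,0,0],100],[[0,0,0],[0,0,0],40],[[0,0,0],[0,0,0],0],[[0,0,0],[0,0,0],0],[[0,0,0],[0,0,0],0]]'
python3 -m inch '[[[0,0,-0.2],[0,0,0],0],[[0,0,-0.3],[0,0,0],0],[[0,0,-0.4],[0,0,0],0],[[0,0,-0.3],[0,0,0],0],[[0,0,0],[0,0,0],0]]'
python3 -c "
from h import *
go(441,141.5,120)"
```

```text
t: 6.3
ee_pos: [585.2, 68.2, 33.7]
eef_rot: [-2.131, -2.307, -0.004]
force: [-0.6, 0.1, -0.1]
opening: 85.2
t: 6.72
ee_pos: [584.1, 67.7, 125.6]
eef_rot: [-2.13, -2.305, 0.001]
force: [1.6, 0.1, 0.3]
opening: 85.0
pos [584.1  67.7 125.6] open 85.0 F [1.6 0.1 0.3] t 6.72
shift(frac) now-axes [ 1.132 -1.824  0.081] target-axes [ 1.132 -1.824  0.075] turn [-0.0008 -0.0005 -0.0001]
```

```bash
python3 -m inch '[[[0.23,-0.36,0],[0,0,0],0],[[0.26,-0.42,0],[0,0,0],0],[[0.26,-0.42,0],[0,0,0],0],[[0.22,-0.35,0],[0,0,0],0],[[0.1,-0.15,0],[0,0,0],0]]'
python3 -m inch '[[[0,0,0],[0,0,0],0]]'
python3 -c "
from h import *
import cv2
cv2.imwrite('pics/s3.png',manip.capture('scene')[:,:,::-1])
go(441,141.5,120)"
```

```text
t: 7.13
ee_pos: [448.7, 137.3, 125.8]
eef_rot: [2.137, 2.301, 0.004]
force: [1.7, 0.6, 0.5]
opening: 85.2
t: 7.22
ee_pos: [446.2, 138.8, 125.7]
eef_rot: [2.134, 2.305, 0.003]
force: [1.7, 1.1, -0.3]
opening: 85.8
pos [447.2 138.4 125.7] open 85.4 F [-0.3 -0.1 -0.3] t 7.27
shift(frac) now-axes [ 0.048 -0.08   0.076] target-axes [ 0.048 -0.08   0.076] turn [ 0.0008 -0.0004 -0.0008]
```

View pics/s3.png

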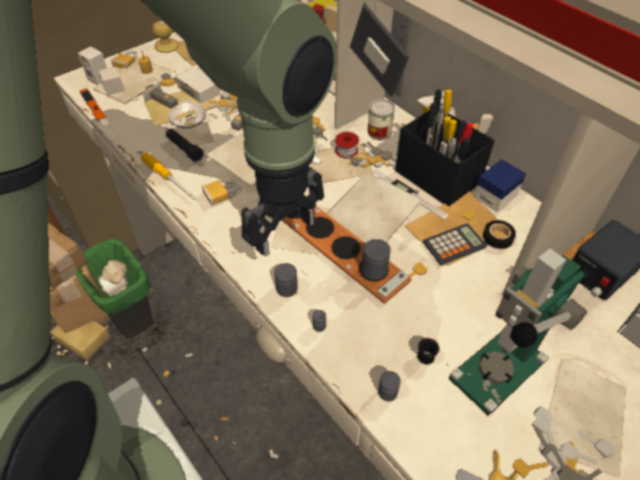

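D stands on the right-hand pad at (376,259). I'll check its position and go down on C.

```bash
python3 -m inch '[[[0.05,-0.08,0.3],[0,0,0],0],[[0,0,0.35],[0,0,0],0],[[0,0,0.3],[0,0,0],0],[[0,0,0.2],[0,0,0],0],[[0,0,0],[0,0,0],0]]'
python3 -c "
from h import *
drivers({'scene':cv2.imread('pics/s3.png')[:,:,::-1]},{'D':(584,68)},14)
go(441,141.5,12)"
```

```text
t: 7.68
ee_pos: [446.5, 141.3, 36.7]
eef_rot: [2.134, 2.3, 0.014]
force: [-1.3, -0.4, -0.1]
opening: 85.5
D scene (np.float64(374.6), np.float64(260.0)) [ 29  39 896] [582.   66.1]
pos [446.5 141.3  36.7] open 85.5 F [-1.3 -0.4 -0.1] t 7.68
shift(frac) now-axes [ 0.007 -0.076  0.329] target-axes [ 0.009 -0.073  0.329] turn [ 0.003  -0.0008 -0.0013]
```

```bash
python3 -m inch '[[[0,-0.075,0.1],[0.003,0,-0.001],0],[[0,0,0.12],[0,0,0],0],[[0,0,0.05],[0,0,0],0],[[0,0,0],[0,0,0],0]]'
python3 -c "
from h import *
go(441,141.5,12)"
```

```text
t: 8.02
ee_pos: [442.6, 139.6, 15.4]
eef_rot: [-2.134, -2.303, -0.003]
force: [0.7, 0.6, -0.9]
opening: 85.5
pos [442.6 139.6  15.4] open 85.5 F [ 0.7  0.6 -0.9] t 8.02
shift(frac) now-axes [ 0.026 -0.02   0.045] target-axes [ 0.027 -0.02   0.045] turn [ 0.0001 -0.0007 -0.001 ]
```

```bash
python3 -m inch '[[[0.026,-0.02,0.03],[0,0,-0.001],0],[[0,0,0],[0,0,0],255],[[0,0,0],[0,0,0],255],[[0,0,0],[0,0,0],255],[[0,0,0],[0,0,0],255]]' 40
python3 -m inch '[[[0,0,0],[0,0,0],255],[[0,0,0],[0,0,0],255],[[0,0,0],[0,0,0],255]]' 40
python3 -c "
from h import *
go(441,141.5,12)"
```

```text
t: 8.43
ee_pos: [441.9, 142.1, 14.5]
eef_rot: [-2.131, -2.308, -0.007]
force: [-2.6, -1.2, 30.4]
opening: 39.4
t: 8.68
ee_pos: [442.1, 142.3, 15.0]
eef_rot: [-2.131, -2.308, -0.008]
force: [-0.3, 0.6, -1.2]
opening: 39.3
pos [442.1 142.3  15. ] open 39.3 F [-0.3  0.6 -1.2] t 8.68
shift(frac) now-axes [-0.01  -0.016  0.041] target-axes [-0.01  -0.015  0.041] turn [ 0.0011 -0.0011  0.0002]
```

```bash
python3 -m inch '[[[0,0,-0.2],[0,0,0],255],[[0,0,-0.3],[0,0,0],255],[[0,0,-0.35],[0,0,0],255],[[0,0.15,-0.3],[0,0,0],255],[[0,0.3,-0.1],[0,0,0],255]]'
python3 -c "
from h import *
go(578.5,138,100)"
```

```text
t: 9.1
ee_pos: [471.0, 143.4, 110.2]
eef_rot: [-2.127, -2.306, 0.005]
force: [1.4, 0.4, -2.1]
opening: 39.0
pos [471.  143.4 110.2] open 39.0 F [ 1.4  0.4 -2.1] t 9.1
shift(frac) now-axes [-0.187  1.423  0.128] target-axes [-0.185  1.423  0.136] turn [-0.0017 -0.0004  0.0004]
```

```bash
python3 -m inch '[[[-0.05,0.4,0],[-0.001,0,0],255],[[-0.05,0.4,0],[0,0,0],255],[[-0.05,0.3,0],[0,0,0],255],[[-0.03,0.2,0],[0,0,0],255],[[0,0,0],[0,0,0],255]]'
python3 -c "
from h import *
go(578.5,138,60)"
```

```text
t: 9.52
ee_pos: [577.3, 138.6, 114.1]
eef_rot: [2.128, 2.31, 0.009]
force: [-1.4, -0.3, -2.0]
opening: 39.0
pos [577.3 138.6 114.1] open 39.0 F [-1.4 -0.3 -2. ] t 9.52
shift(frac) now-axes [-0.011  0.012  0.721] target-axes [-0.009  0.015  0.721] turn [ 0.0015 -0.0009  0.001 ]
```

```bash
python3 -m inch '[[[-0.01,0.015,0.25],[0.001,-0.001,0.001],255],[[0,0,0.3],[0,0,0],255],[[0,0,0.2],[0,0,0],255],[[0,0,0.05],[0,0,0],255],[[0,0,0],[0,0,0],255]]'
python3 -c "
from h import *
go(578.5,138,29)"
```

```text
t: 9.93
ee_pos: [578.5, 137.6, 51.8]
eef_rot: [2.132, 2.305, 0.001]
force: [-0.8, -0.3, -1.1]
opening: 39.0
pos [578.5 137.6  51.8] open 39.0 F [-0.8 -0.3 -1.1] t 9.93
shift(frac) now-axes [ 0.006 -0.     0.304] target-axes [0.006 0.    0.304] turn [ 0.0005  0.0001 -0.0004]
```

```bash
python3 -m inch '[[[0,0,0.1],[0,0,0],255],[[0,0,0.1],[0,0,0],255],[[0,0,0.05],[0,0,0],255],[[0,0,0.02],[0,0,0],255],[[0,0,0],[0,0,0],255]]'
python3 -c "
from h import *
go(578.5,138,29)"
```

```text
t: 10.35
ee_pos: [578.8, 138.1, 31.9]
eef_rot: [2.131, 2.305, 0.004]
force: [-0.2, 0.6, -2.4]
opening: 39.4
pos [578.8 138.1  31.9] open 39.4 F [-0.2  0.6 -2.4] t 10.35
shift(frac) now-axes [-0.    -0.005  0.039] target-axes [-0.    -0.005  0.039] turn [ 0.001  -0.0001 -0.0002]
```

```bash
python3 -m inch '[[[0,-0.004,0.03],[0.001,0,0],255],[[0,0,0.015],[0,0,0],255],[[0,0,0],[0,0,0],255]]'
```

```text
t: 10.6
ee_pos: [579.0, 138.2, 29.0]
eef_rot: [2.133, 2.307, 0.002]
force: [0.3, 0.8, -1.6]
opening: 39.1
```

```bash
python3 -m inch '[[[0,0,0.02],[0,0,0],255],[[0,0,0],[0,0,0],255]]'
python3 -m inch '[[[0,0,0],[0,0,0],150],[[0,0,0],[0,0,0],80],[[0,0,0],[0,0,0],0],[[0,0,0],[0,0,0],0],[[0,0,0],[0,0,0],0]]'
python3 -m inch '[[[0,0,-0.2],[0,0,0],0],[[0,0,-0.3],[0,0,0],0],[[0,0,-0.4],[0,0,0],0],[[0,0,-0.3],[0,0,0],0],[[0,0,0],[0,0,0],0]]'
python3 -c "
from h import *
go(443,-118,120)"
```

```text
t: 10.77
ee_pos: [579.4, 138.2, 29.1]
eef_rot: [2.133, 2.306, 0.003]
force: [0.3, -0.4, -2.4]
opening: 39.3
t: 11.18
ee_pos: [580.1, 138.3, 29.7]
eef_rot: [2.132, 2.305, 0.005]
force: [0.6, 0.4, -0.4]
opening: 84.3
t: 11.6
ee_pos: [578.7, 137.6, 121.4]
eef_rot: [-2.133, -2.306, 0.0]
force: [0.6, 0.6, -0.2]
opening: 85.9
pos [578.7 137.6 121.4] open 85.9 F [ 0.6  0.6 -0.2] t 11.6
shift(frac) now-axes [-3.257 -2.068  0.019] target-axes [-3.254 -2.073  0.019] turn [-0.0002 -0.0001 -0.0005]
```

```bash
python3 -m inch '[[[-0.25,-0.25,0],[0,0,0],0],[[-0.4,-0.28,0],[0,0,0],0],[[-0.45,-0.28,0],[0,0,0],0],[[-0.45,-0.28,0],[0,0,0],0],[[-0.45,-0.28,0],[0,0,0],0]]'
python3 -c "
from h import *
go(443,-118,120)"
```

```text
t: 12.02
ee_pos: [488.4, -16.1, 120.7]
eef_rot: [2.117, 2.319, 0.01]
force: [1.1, -1.9, 0.2]
opening: 85.4
pos [488.4 -16.1 120.7] open 85.4 F [ 1.1 -1.9  0.2] t 12.02
shift(frac) now-axes [-1.299 -0.727  0.   ] target-axes [-1.307 -0.711  0.009] turn [ 0.0017 -0.0012  0.0038]
```

```bash
python3 -m inch '[[[-0.42,-0.23,0],[0.001,-0.001,0.004],0],[[-0.42,-0.23,0],[0,0,0],0],[[-0.25,-0.13,0],[0,0,0],0],[[-0.05,-0.03,0],[0,0,0],0],[[0,0,0],[0,0,0],0]]'
python3 -c "
from h import *
im=manip.capture('scene')
cv2.imwrite('pics/s4.png',im[:,:,::-1])
drivers({'scene':im},{'D':(584,68),'C':(578,138)},14)
drivers({'scene':im},{'A':(437,44),'B':(443,-118)})
go(443,-118,120)"
```

```text
t: 12.43
ee_pos: [441.7, -115.8, 119.6]
eef_rot: [2.143, 2.296, -0.001]
force: [0.2, 0.6, 0.1]
opening: 85.3
D scene (np.float64(378.3), np.float64(258.5)) [ 42  56 791] [589.4  64.3]
C scene (np.float64(346.1), np.float64(241.1)) [ 26  35 676] [574.3 133.4]
A scene (np.float64(319.0), np.float64(320.8)) [ 11  19 196] [436.9  43.6]
B scene (np.float64(388.4), np.float64(385.5)) [ 20  28 437] [ 444.  -115.9]
pos [ 442.  -115.2  119.6] open 85.3 F [ 0.  -0.7  0. ] t 12.48
shift(frac) now-axes [-0.038  0.01  -0.005] target-axes [-0.038  0.01  -0.005] turn [ 0.0001  0.0004 -0.003 ]
```

View pics/s4.png

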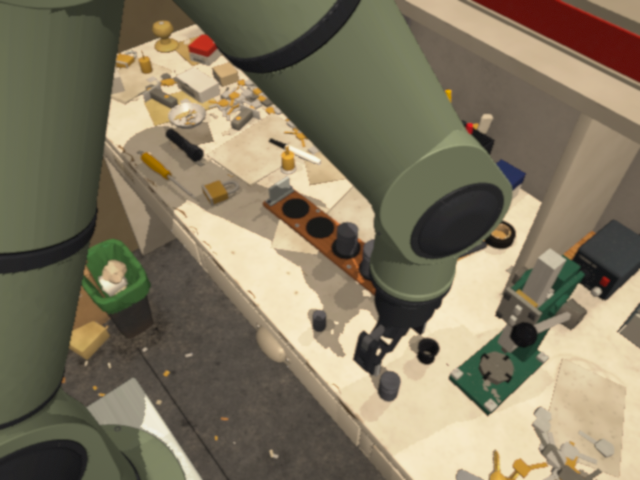

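```bash
python3 -m inch '[[[-0.03,0.01,0.3],[0,0,-0.003],0],[[0,0,0.35],[0,0,0],0],[[0,0,0.3],[0,0,0],0],[[0,0,0.2],[0,0,0],0],[[0,0,0],[0,0,0],0]]'
python3 -c "
from h import *
go(443,-117.5,12)"
```

```text
t: 12.9
ee_pos: [448.2, -111.3, 30.3]
eef_rot: [2.12, 2.313, 0.007]
force: [-1.5, 0.1, -0.1]
opening: 85.1
pos [ 448.2 -111.3   30.3] open 85.1 F [-1.5  0.1 -0.1] t 12.9
shift(frac) now-axes [-0.077 -0.078  0.243] target-axes [-0.077 -0.076  0.244] turn [ 0.0019 -0.      0.0025]
```

```bash
python3 -m inch '[[[-0.08,-0.078,0.1],[0.002,0,0.002],0],[[0,0,0.08],[0,0,0],0],[[0,0,0],[0,0,0],0]]'
python3 -c "
from h import *
go(443,-117.5,12)"
```

```text
t: 13.15
ee_pos: [443.7, -116.0, 16.1]
eef_rot: [-2.126, -2.312, 0.0]
force: [-0.9, 0.9, -0.4]
opening: 85.3
pos [ 443.7 -116.    16.1] open 85.3 F [-0.9  0.9 -0.4] t 13.15
shift(frac) now-axes [-0.02  -0.012  0.054] target-axes [-0.02  -0.011  0.054] turn [-0.0003 -0.0002  0.0015]
```

```bash
python3 -m inch '[[[-0.02,-0.01,0.06],[0,0,0.001],0],[[0,0,0],[0,0,0],255],[[0,0,0],[0,0,0],255],[[0,0,0],[0,0,0],255],[[0,0,0],[0,0,0],255]]' 40
python3 -m inch '[[[0,0,0],[0,0,0],255],[[0,0,0],[0,0,0],255],[[0,0,0],[0,0,0],255]]' 40
python3 -c "
from h import *
go(573,207.5,120)"
```

```text
t: 13.57
ee_pos: [444.5, -117.6, 13.0]
eef_rot: [2.129, 2.308, 0.003]
force: [-0.3, 0.4, 0.2]
opening: 38.6
t: 13.82
ee_pos: [444.8, -117.6, 13.7]
eef_rot: [2.129, 2.307, 0.004]
force: [-0.1, -0.1, -2.0]
opening: 30.8
pos [ 444.8 -117.6   13.7] open 30.8 F [-0.1 -0.1 -2. ] t 13.82
shift(frac) now-axes [ 4.184  2.056 -1.411] target-axes [ 4.187  2.047 -1.417] turn [0.001  0.     0.0004]
```

```bash
python3 -m inch '[[[0,0,-0.2],[0,0,0],255],[[0,0,-0.35],[0,0,0],255],[[0,0,-0.4],[0,0,0],255],[[0.1,0.05,-0.35],[0,0,0],255],[[0.25,0.12,-0.1],[0,0,0],255]]'
python3 -m inch '[[[0.4,0.2,0],[0,0,0],255],[[0.45,0.22,0],[0,0,0],255],[[0.45,0.22,0],[0,0,0],255],[[0.45,0.22,0],[0,0,0],255],[[0.45,0.22,0],[0,0,0],255]]'
python3 -c "
from h import *
go(573,207.5,120)"
```

```text
t: 14.23
ee_pos: [452.0, -92.9, 120.7]
eef_rot: [-2.135, -2.301, 0.003]
force: [1.8, -0.9, -1.0]
opening: 31.2
t: 14.65
ee_pos: [523.4, 80.4, 125.4]
eef_rot: [2.146, 2.291, 0.003]
force: [0.4, -1.9, -0.2]
opening: 31.0
pos [523.4  80.4 125.4] open 31.0 F [ 0.4 -1.9 -0.2] t 14.65
shift(frac) now-axes [1.648 0.771 0.074] target-axes [1.637 0.793 0.072] turn [ 0.001   0.0001 -0.0044]
```

```bash
python3 -m inch '[[[0.43,0.21,0],[0.001,0,-0.004],255],[[0.43,0.21,0],[0,0,0],255],[[0.35,0.17,0],[0,0,0],255],[[0.2,0.1,0],[0,0,0],255],[[0.02,0.01,0],[0,0,0],255]]'
python3 -m inch '[[[0,0,0],[0,0,0],255]]'
python3 -c "
from h import *
go(573,207.5,60)"
```

```text
t: 15.07
ee_pos: [569.2, 206.7, 124.9]
eef_rot: [-2.121, -2.316, -0.003]
force: [-0.6, -0.1, -2.2]
opening: 30.7
t: 15.15
ee_pos: [568.9, 207.8, 124.5]
eef_rot: [-2.119, -2.317, -0.003]
force: [-0.1, -1.2, -1.4]
opening: 31.2
pos [568.9 207.8 124.5] open 31.2 F [-0.1 -1.2 -1.4] t 15.15
shift(frac) now-axes [-0.01   0.054  0.861] target-axes [-0.008  0.054  0.861] turn [ 0.     -0.0007  0.0033]
```

```bash
python3 -m inch '[[[-0.01,0.05,0.3],[0,-0.001,0.003],255],[[0,0,0.35],[0,0,0],255],[[0,0,0.25],[0,0,0],255],[[0,0,0.1],[0,0,0],255],[[0,0,0],[0,0,0],255]]'
python3 -c "
from h import *
go(573,207.5,27.7)"
```

```text
t: 15.57
ee_pos: [572.6, 203.2, 48.1]
eef_rot: [2.133, 2.303, -0.0]
force: [-1.1, 0.2, -0.7]
opening: 30.9
pos [572.6 203.2  48.1] open 30.9 F [-1.1  0.2 -0.7] t 15.57
shift(frac) now-axes [0.057 0.009 0.272] target-axes [0.056 0.01  0.272] turn [ 0.0004  0.0006 -0.0008]
```

```bash
python3 -m inch '[[[0.055,0.01,0.1],[0,0,-0.001],255],[[0,0,0.1],[0,0,0],255],[[0,0,0.04],[0,0,0],255],[[0,0,0],[0,0,0],255]]'
python3 -c "
from h import *
go(573,207.5,27.7)"
```

```text
t: 15.9
ee_pos: [574.1, 206.4, 31.1]
eef_rot: [2.131, 2.304, 0.003]
force: [0.0, -0.5, -1.4]
opening: 31.0
pos [574.1 206.4  31.1] open 31.0 F [ 0.  -0.5 -1.4] t 15.9
shift(frac) now-axes [ 0.016 -0.013  0.046] target-axes [ 0.016 -0.013  0.046] turn [ 0.0011  0.0004 -0.0003]
```

```bash
python3 -m inch '[[[0.015,-0.013,0.035],[0.001,0,0],255],[[0,0,0.02],[0,0,0],255],[[0,0,0],[0,0,0],255]]'
python3 -m inch '[[[0,0,0],[0,0,0],170],[[0,0,0],[0,0,0],100],[[0,0,0],[0,0,0],0],[[0,0,0],[0,0,0],0],[[0,0,0],[0,0,0],0]]'
python3 -m inch '[[[0,0,-0.2],[0,0,0],0],[[0,0,-0.3],[0,0,0],0],[[0,0,-0.4],[0,0,0],0],[[0,0,-0.3],[0,0,0],0],[[0,0,0],[0,0,0],0]]'
python3 -c "
from h import *
go(436.5,43.3,120)"
```

```text
t: 16.15
ee_pos: [573.5, 207.7, 27.7]
eef_rot: [2.132, 2.305, 0.001]
force: [-0.3, 0.6, -0.6]
opening: 31.1
t: 16.57
ee_pos: [574.1, 208.1, 28.7]
eef_rot: [2.131, 2.305, 0.003]
force: [0.3, 0.4, -0.6]
opening: 77.6
t: 16.98
ee_pos: [573.0, 207.3, 121.0]
eef_rot: [2.133, 2.305, -0.002]
force: [0.8, -0.1, -0.1]
opening: 85.6
pos [573.  207.3 121. ] open 85.6 F [ 0.8 -0.1 -0.1] t 16.98
shift(frac) now-axes [-2.039 -1.984  0.017] target-axes [-2.036 -1.987  0.014] turn [-0.      0.0005 -0.0004]
```

```bash
python3 -m inch '[[[-0.28,-0.28,0],[0,0,0],0],[[-0.37,-0.37,0],[0,0,0],0],[[-0.37,-0.37,0],[0,0,0],0],[[-0.37,-0.37,0],[0,0,0],0],[[-0.3,-0.3,0],[0,0,0],0]]'
python3 -c "
from h import *
go(436.5,43.3,120)"
```

```text
t: 17.4
ee_pos: [455.9, 72.6, 121.3]
eef_rot: [2.121, 2.312, 0.01]
force: [1.8, -0.5, -0.1]
opening: 85.6
pos [455.9  72.6 121.3] open 85.6 F [ 1.8 -0.5 -0.1] t 17.4
shift(frac) now-axes [-0.366 -0.292  0.014] target-axes [-0.368 -0.289  0.017] turn [ 0.0023 -0.0005  0.0022]
```

```bash
python3 -m inch '[[[-0.25,-0.17,0],[0.002,0,0.002],0],[[-0.05,-0.05,0],[0,0,0],0],[[0,0,0],[0,0,0],0]]'
python3 -c "
from h import *
im={n:manip.capture(n) for n in('scene','top')}
for n in im: cv2.imwrite('pics/%s5.png'%n,im[n][:,:,::-1])
drivers(im,{'A':(437,44)})
go(436.5,43.3,60)"
```

```text
t: 17.65
ee_pos: [436.2, 43.0, 121.4]
eef_rot: [-2.136, -2.301, -0.0]
force: [1.0, -0.0, 1.0]
opening: 85.6
A scene (np.float64(319.0), np.float64(320.6)) [ 11  19 186] [437.1  43.9]
A top (np.float64(365.2), np.float64(294.7)) [10 12 75] [388.4  66.2]
pos [437.3  44.3 121.4] open 85.6 F [-0.6  0.6 -0.3] t 17.75
shift(frac) now-axes [-0.013 -0.012  0.818] target-axes [-0.012 -0.012  0.818] turn [-0.0001 -0.0004 -0.0011]
```

View pics/scene5.png

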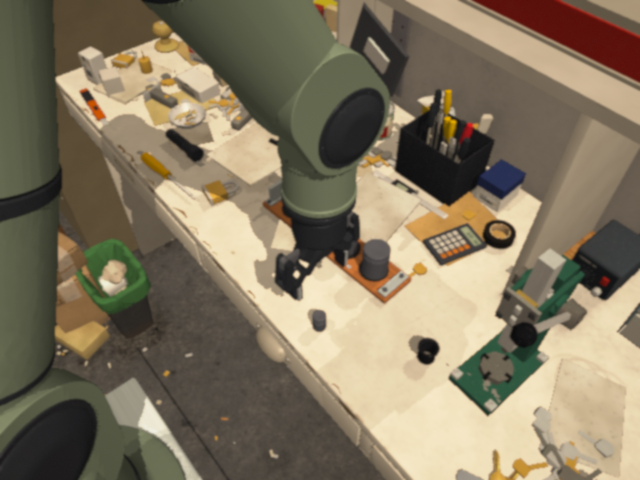

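```bash
python3 -m inch '[[[-0.015,-0.015,0.3],[0,0,-0.001],0],[[0,0,0.35],[0,0,0],0],[[0,0,0.3],[0,0,0],0],[[0,0,0.2],[0,0,0],0],[[0,0,0],[0,0,0],0]]'
python3 -c "
from h import *
go(436.5,42.8,10)"
```

```text
t: 18.17
ee_pos: [442.5, 49.9, 31.9]
eef_rot: [2.122, 2.314, 0.013]
force: [-0.9, 0.4, -0.5]
opening: 85.7
pos [442.5  49.9  31.9] open 85.7 F [-0.9  0.4 -0.5] t 18.17
shift(frac) now-axes [-0.089 -0.09   0.291] target-axes [-0.089 -0.088  0.292] turn [ 0.0023 -0.0013  0.0023]
```

```bash
python3 -m inch '[[[-0.09,-0.088,0.1],[0.002,-0.001,0.002],0],[[0,0,0.1],[0,0,0],0],[[0,0,0.04],[0,0,0],0],[[0,0,0],[0,0,0],0]]'
python3 -c "
from h import *
go(436.5,42.8,10)"
```

```text
t: 18.5
ee_pos: [437.8, 44.0, 12.9]
eef_rot: [2.129, 2.31, 0.003]
force: [-0.1, -0.7, 0.6]
opening: 85.5
pos [437.8  44.   12.9] open 85.5 F [-0.1 -0.7  0.6] t 18.5
shift(frac) now-axes [-0.015 -0.018  0.039] target-axes [-0.015 -0.018  0.039] turn [ 0.0005 -0.0004  0.0009]
```

```bash
python3 -m inch '[[[-0.015,-0.018,0.045],[0,0,0],0],[[0,0,0],[0,0,0],255],[[0,0,0],[0,0,0],255],[[0,0,0],[0,0,0],255],[[0,0,0],[0,0,0],255]]' 40
python3 -m inch '[[[0,0,0],[0,0,0],255],[[0,0,0],[0,0,0],255],[[0,0,0],[0,0,0],255],[[0,0,0],[0,0,0],255]]' 40
python3 -c "
from h import *
go(567.5,277,120)"
```

```text
t: 18.92
ee_pos: [437.7, 43.1, 10.8]
eef_rot: [2.127, 2.309, 0.007]
force: [0.1, 0.3, 0.5]
opening: 38.6
t: 19.25
ee_pos: [438.0, 43.2, 11.4]
eef_rot: [2.127, 2.309, 0.008]
force: [0.5, 0.4, -0.5]
opening: 23.2
pos [438.   43.2  11.4] open 23.2 F [ 0.5  0.4 -0.5] t 19.25
shift(frac) now-axes [ 2.968  1.984 -1.431] target-axes [ 2.971  1.968 -1.447] turn [ 0.0017 -0.0006  0.0009]
```

```bash
python3 -m inch '[[[0,0,-0.2],[0,0,0],255],[[0,0,-0.35],[0,0,0],255],[[0,0,-0.4],[0,0,0],255],[[0.1,0.07,-0.35],[0,0,0],255],[[0.25,0.16,-0.1],[0,0,0],255]]'
python3 -m inch '[[[0.4,0.27,0],[0,0,0],255],[[0.42,0.28,0],[0,0,0],255],[[0.42,0.28,0],[0,0,0],255],[[0.42,0.28,0],[0,0,0],255],[[0.4,0.27,0],[0,0,0],255]]'
python3 -c "
from h import *
go(567.5,277,120)"
```

```text
t: 19.67
ee_pos: [449.4, 67.2, 118.4]
eef_rot: [-2.134, -2.304, 0.003]
force: [1.3, 0.3, -0.3]
opening: 22.9
t: 20.08
ee_pos: [544.2, 233.5, 123.5]
eef_rot: [2.141, 2.298, 0.005]
force: [0.3, -0.1, -1.0]
opening: 22.8
pos [544.2 233.5 123.5] open 22.8 F [ 0.3 -0.1 -1. ] t 20.08
shift(frac) now-axes [0.557 0.351 0.049] target-axes [0.554 0.356 0.047] turn [ 0.0009 -0.0005 -0.0027]
```

```bash
python3 -m inch '[[[0.35,0.22,0],[0.001,0,-0.003],255],[[0.13,0.08,0],[0,0,0],255],[[0,0,0],[0,0,0],255],[[0,0,0],[0,0,0],255]]'
python3 -c "
from h import *
go(567.5,277,60)"
```

```text
t: 20.42
ee_pos: [565.4, 281.4, 122.1]
eef_rot: [-2.119, -2.316, -0.004]
force: [-0.6, -0.2, 0.1]
opening: 22.6
pos [565.4 281.4 122.1] open 22.6 F [-0.6 -0.2  0.1] t 20.42
shift(frac) now-axes [-0.064  0.022  0.828] target-axes [-0.061  0.023  0.828] turn [-0.     -0.0011  0.0031]
```

```bash
python3 -m inch '[[[-0.06,0.02,0.3],[0,-0.001,0.003],255],[[0,0,0.35],[0,0,0],255],[[0,0,0.25],[0,0,0],255],[[0,0,0.1],[0,0,0],255],[[0,0,0],[0,0,0],255]]'
python3 -c "
from h import *
go(567.5,277,25.4)"
```

```text
t: 20.83
ee_pos: [566.6, 272.0, 46.0]
eef_rot: [2.136, 2.303, 0.0]
force: [-0.6, -0.7, -0.4]
opening: 22.7
pos [566.6 272.   46. ] open 22.7 F [-0.6 -0.7 -0.4] t 20.83
shift(frac) now-axes [0.066 0.017 0.274] target-axes [0.066 0.018 0.274] turn [ 0.0003  0.0002 -0.0012]
```

```bash
python3 -m inch '[[[0.065,0.017,0.1],[0,0,-0.001],255],[[0,0,0.1],[0,0,0],255],[[0,0,0.04],[0,0,0],255],[[0,0,0],[0,0,0],255]]'
python3 -c "
from h import *
go(567.5,277,25.4)"
```

```text
t: 21.17
ee_pos: [568.4, 276.3, 29.1]
eef_rot: [2.133, 2.304, 0.003]
force: [0.4, -0.2, -0.4]
opening: 22.9
pos [568.4 276.3  29.1] open 22.9 F [ 0.4 -0.2 -0.4] t 21.17
shift(frac) now-axes [ 0.011 -0.012  0.049] target-axes [ 0.011 -0.011  0.049] turn [ 0.0009  0.     -0.0007]
```

```bash
python3 -m inch '[[[0.01,-0.012,0.035],[0.001,0,0],255],[[0,0,0.025],[0,0,0],255],[[0,0,0],[0,0,0],255]]'
python3 -m inch '[[[0,0,0],[0,0,0],190],[[0,0,0],[0,0,0],120],[[0,0,0],[0,0,0],0],[[0,0,0],[0,0,0],0],[[0,0,0],[0,0,0],0]]'
python3 -m inch '[[[0,0,-0.2],[0,0,0],0],[[0,0,-0.3],[0,0,0],0],[[0,0,-0.4],[0,0,0],0],[[0,0,-0.4],[0,0,0],0],[[0,0,-0.3],[0,0,0],0]]'
python3 -c "
from h import *
go(300,450,200)"
```

```text
t: 21.42
ee_pos: [567.9, 277.4, 25.4]
eef_rot: [-2.134, -2.305, -0.002]
force: [-0.2, -0.0, -0.9]
opening: 22.5
t: 21.83
ee_pos: [568.4, 277.6, 26.2]
eef_rot: [2.134, 2.305, 0.004]
force: [0.1, -0.3, 0.3]
opening: 70.2
t: 22.25
ee_pos: [565.4, 275.9, 145.2]
eef_rot: [-2.133, -2.304, 0.011]
force: [1.1, 0.0, 0.6]
opening: 85.5
pos [565.4 275.9 145.2] open 85.5 F [1.1 0.  0.6] t 22.25
shift(frac) now-axes [ 2.585 -3.354 -0.717] target-axes [ 2.594 -3.344 -0.731] turn [-0.0021  0.001  -0.0007]
```

Back away for a clear view.

```bash
python3 -m inch '[[[0.3,-0.35,-0.2],[0,0,0],0],[[0.3,-0.4,-0.1],[0,0,0],0],[[0.3,-0.4,-0.1],[0,0,0],0],[[0.3,-0.4,0],[0,0,0],0],[[0.3,-0.4,0],[0,0,0],0]]'
python3 -m inch '[[[0.3,-0.3,0],[0,0,0],0],[[0.3,-0.3,0],[0,0,0],0],[[0.3,-0.2,0],[0,0,0],0],[[0,0,0],[0,0,0],0],[[0,0,0],[0,0,0],0]]'
python3 - <<'E'
from h import *
im={n:manip.capture(n) for n in('scene','top')}
for n in im: cv2.imwrite('pics/%s6.png'%n,im[n][:,:,::-1])
c=im['scene'][140:320,190:450];cv2.imwrite('pics/s6c.png',cv2.resize(c[:,:,::-1],None,fx=3,fy=3,interpolation=cv2.INTER_CUBIC))
c=im['top'][180:300,190:470];cv2.imwrite('pics/t6c.png',cv2.resize(c[:,:,::-1],None,fx=2.8,fy=2.8,interpolation=cv2.INTER_CUBIC))
print(manip.read_state()['ee_pos'])
E
```

```text
t: 22.67
ee_pos: [415.1, 375.2, 183.1]
eef_rot: [2.148, 2.288, 0.006]
force: [0.8, 1.2, -0.3]
opening: 85.6
t: 23.08
ee_pos: [339.3, 446.6, 184.3]
eef_rot: [-2.138, -2.301, -0.008]
force: [1.4, -1.1, 0.0]
opening: 85.7
[340.06537124 445.99618579 184.17655251]
```

View pics/s6c.png

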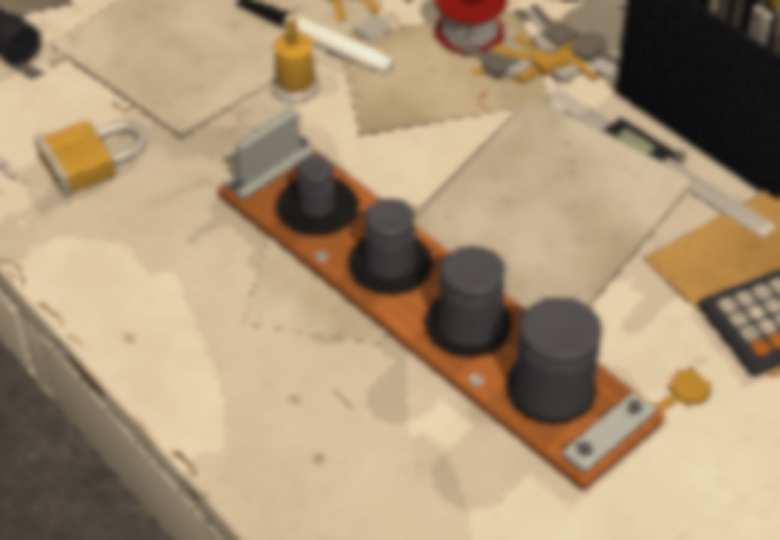

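View pics/t6c.png

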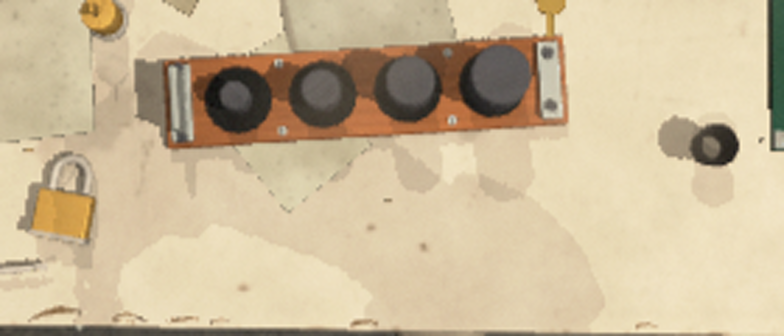

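Run:
```python
from h import *
T=dict(A=(567.5,277),B=(573,207.5),C=(578.5,138),D=(584,68.5))
ims={n:cv2.imread(f'pics/{n}6.png')[:,:,::-1] for n in('scene','top')}
for k,(x,y) in T.items():
  for n,im in ims.items():
    u,v=proj(n,(x,y,14+H[k])); a,b=int(v)-20,int(u)-20
    c=im[a:a+40,b:b+40].astype(int)
    g=c.max(2); m=((c[:,:,0]-c[:,:,2]<12)&(g>72 if n=='scene' else g>68)&(g<120)).astype(np.uint8)
    nn,l,s,ce=cv2.connectedComponentsWithStats(m)
    i=1+np.argmax(s[1:,4]); r=s[i]
    if n=='scene': # silhouette columns give the cross axis; top edge
        print(k,n,'exp',(u.round(1),v.round(1)),'box',r[:5]+[b,a,0,0,0])
    else:
        X=ray(n,ce[i][0]+b,ce[i][1]+a,14+H[k]); print(k,n,'exp',(u.round(1),v.round(1)),'area',r[4],'xy err',(X[:2]-(x,y)).round(1))
for n,im in ims.items():
    hsv=cv2.cvtColor(np.ascontiguousarray(im),cv2.COLOR_RGB2HSV); u0,v0=proj(n,(471,414,18)).astype(int)
    m=cv2.inRange(hsv,(14,150,90),(30,255,255)); w=np.zeros_like(m); w[v0-20:v0+20,u0-20:u0+20]=1; m*=w
    M=cv2.moments(m); print(n,ray(n,M['m10']/M['m00'],M['m01']/M['m00'],18).round(1))
```

```text
A scene exp (np.float64(294.8), np.float64(195.6)) box [290 193  10   7  51]
A top exp (np.float64(272.4), np.float64(213.2)) area 85 xy err [-1.  -2.7]
B scene exp (np.float64(319.8), np.float64(211.7)) box [313 208  14  11 120]
B top exp (np.float64(303.4), np.float64(210.7)) area 12 xy err [-3.5 10.4]
C scene exp (np.float64(346.7), np.float64(229.1)) box [338 223  19  15 222]
C top exp (np.float64(334.8), np.float64(208.3)) area 157 xy err [-4.2 -6.7]
D scene exp (np.float64(375.8), np.float64(247.8)) box [364 241  25  19 378]
D top exp (np.float64(366.8), np.float64(205.8)) area 334 xy err [-1.7 -3.8]
scene [471.4 412.7  18. ]
top [471.4 415.6  18. ]
```

```bash
python3 -c "
from bench import manip
print(manip.finish_job())"
```

```text
the job is handed in; nothing more can be done
None
```

I set the four drivers upright on the rack pads, running 24, 32, 40, 48 mm from the pad beside the steel stop (the left end, at larger y). I then backed the arm clear with its gripper open, and handed the job in at about 23 s.

**Position:** In the last scene picture the top faces were 1 to 3 pixels from where centred drivers should appear, a few mm at most against the 12 mm limit. The arm's own readings at each release were within about 2 mm of the measured pad centres.

**Check that disagreed:** The top-view check was not reliable for every driver. For B it found only a 12-pixel fragment, with an apparent 10 mm error. For C it gave an apparent 7 to 8 mm. I put both down to poor colour separation from the black pads, because both pictures show the drivers well centred.

**Padlock:** It measured the same before and after, to within 0.2 mm in each view.

**Forces:** I saw one brief 30 N reading while closing on C, below the limits. The other readings I saw were within a few newtons.

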